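# Start the mould press from its control desk

### The arm

A 6-joint arm with a two-finger parallel gripper is mounted at the origin on the work surface. World frame = base frame: x ahead of the robot, y to its left, z up, the work surface at z = 0. Lengths are in m, angles in degrees, forces in N, time in s.
With the tool pointing down it reaches from about 0.375 to 0.9 m from the base axis. Payload 3.1 kg.
Tool frame: the origin (TCP) lies on the centre line of the jaws, within the pads' length; the fingertips stand 25 mm ahead of it and the grasp point (between the pads) lies 6 mm ahead of it; y points along the fingers, x is the direction in which the jaws open and shut, and the axes are right-handed (so a half turn about y gives the same grasp; the last joint's range is limited). The gripper opens to 87 mm and grips with 3 to 60 N. Pads are 19 mm wide; open, the fingers measure 117 mm over their backs; the gripper's body (75 mm by 190 mm) begins 51 mm behind the grasp point.
Start: joints at [53.428, 30.224, 82.088, -0, 67.689, -10.227], TCP at [0.277, 0.56, 0.22] pointing down, gripper open.
Joint ranges: [-176.69, 176.69], [-43.24, 126.21], [12.49, 139.97], [-82, 262], [0, 151.66], [-163.58, 163.58]. Speed limits (degrees/s): [159.86, 159.86, 180, 180, 180, 180].

### API

Orientations are given as a 3x3 rotation matrix whose columns are the frame's x, y, z axes.
In Python, from rig import * gives the robot as it stands.
- The arm moves only by the tool play_rows, never from a script. Its argument "commands" is a list of rows, each a list of 2 entries, a list of its own where there are three numbers: the shift along the world's x, y, z in m, then the turn, a rotation vector about the world's x, y, z in rad. A call has 1 to 10 rows; each row is the pose to reach, as a shift and turn from the pose commanded when the call began; what a row does not reach only later rows make up. A row lasts 1/8 s, in which the tool goes at most 62.5 mm and 10.7 degrees, less where a joint would pass 70% of its speed; a pose out of reach is approached as far as the arm can. A call with a gripper value outside its range is refused whole. "gripper" is the finger opening in m, from 0 to 0.087, set as the call begins (left out, the last holds). The fingers move at their own pace and stop on an object; the grip force is fixed at half the most. Time passes only in rows, so rows that repeat a pose let the fingers close. It gives the time, the measured TCP pose, the force and the opening at its end, in the units of the state.
- read_state(): the state, without advancing time (a new reading comes with each control period).
- capture(name): name is "scene" or "side" or "wrist"; returns a dict with "frame" (480x640x3 uint8, red, green, blue), "depth" (480x640 float32, m along the optical axis (not along the pixel's ray), 0 where there is no reading), "mtx" (3x3 intrinsics, pixels), "dist_coeffs" ([k1, k2, p1, p2, k3] as OpenCV has them; the pictures are not rectified), "cam_to_world" (4x4, takes a point from camera to world coordinates); the wrist camera has in their place "hand_eye" (4x4, takes a point from camera to tool coordinates, whose origin is the TCP and whose axes are the tool frame's). Camera axes: x right, y down, z forward; pixel columns grow to the right and rows downward; lengths in m; the calibration is good to about 2 mm. A picture is of the moment at which its call begins: read the wrist's pose just before it.
- hand_in(): hands the job in, once; it reports no verdict.
The state is a dict: "time_s": time; "joint_positions": joint angles; "qvel": joint speeds; "tau": joint torques, N m; "position": TCP position; "tcp_rot": TCP orientation; "force": force on the tool from outside, world axes, zero at the start; "moment": the same for the moment, N m; "opening": opening from 0.0 (shut) to 1.0 (fully open).
Only numpy, scipy, OpenCV 4.12 (cv2) and the standard library are available. Lean on these libraries where they do the work, as an engineer would, in place of code of your own. Each camera call takes 0.05 s, during which the arm holds its last target. There are 200 camera calls.

### The job

Start the mould press from its control desk with pressing fingers only: press the raised end of the V-shaped rocker all the way down, then push the long bar key fully down so that it stays down, then press the small flat-topped round button fully in and let it spring back. Do not press the wider domed mushroom button, which stops the press. Leave the tumbler, the bowl and the wooden mould standing where they are.

Things in the scene. Friction and masses are not known exactly. Their poses are not given: they have to be found in the camera images.
- desk: Low grey steel case, 250 x 250 x 50 mm, fixed to the bench. Origin at the centre of its underside, on the bench top; z up, x and y along its sides. On its top stand four square dark steel units, each 96 x 96 mm and 12 mm thick (their faces 62 mm above the bench), in a 2 x 2 field with centres 55 mm from the desk's centre along both x and y. Each unit carries one control; which unit is at which place varies. All units are turned exactly as the desk is.
- rocker_pivot (a point): Point on the rocker's hinge axis, at the middle of its unit, 74 mm above the bench; it does not move. The hinge axis runs along the desk's y, and the raised end lies towards the desk's +x. The rocker is a white shallow V-shaped paddle, 72 mm long along the desk's x, 40 mm wide and 10 mm thick (two halves, each rising outward by 0.20 rad), with low grey cheeks at its sides (8 mm above the unit's face).
- rocker_raised (a point): Point on the upper face of the rocker's raised half, 26 mm along that half from the pivot. It moves with the rocker: off, it lies 21 mm towards the desk's +x from the pivot and 16 mm above it; fully pressed, 26 mm towards +x and 3 mm above the pivot, that half then being almost level.
- rocker (a joint): Rocker angle in rad: 0 off (the desk's +x end raised), 0.56 on (that end fully down, at its stop). It starts between 0 and 0.08. It has no spring: it stays where it is left and turns against a steady friction of 0.09 N m (about 4 to 7 N at the raised end).
- key_top (a point): Centre of the upper face of the long bar key: a white bar 28 mm (desk's x) by 74 mm (desk's y), its top 84 mm above the bench when up. Moves with the key.
- key (a joint): How far the bar key is pressed, in m: 0 up, 0.010 fully down (at its stop, its top then 74 mm above the bench). It starts between 0 and 0.0015. It has no spring: it moves against a steady friction of 5 N and stays where it is left.
- start_top (a point): Centre of the flat top of the small round button: a white cylinder 30 mm across, its top 82 mm above the bench when out, in a grey collar 42 mm across and 3 mm high. Moves with the button.
- start (a joint): How far the round button is pressed, in m: 0 out, 0.008 fully in (at its stop, top then 74 mm above the bench). Spring return; about 2 N to begin, 6 N fully in.
- stop_top (a point): Top centre of the mushroom button that must not be pressed: a white dome 46 mm across on a thinner steel stem, its top 89 mm above the bench.
- stop (a joint): How far the mushroom button is pressed, in m: 0 out, 0.006 fully in. Spring return; about 2.5 N to begin.
- tumbler: Steel tumbler, 72 mm across the rim, 110 mm tall, standing loose on the bench on the desk's +y side. Origin at the centre of its underside. Not part of the work.
- bowl: Terracotta bowl, 110 mm across, 45 mm tall, standing loose on the bench on the desk's -y side. Origin at the centre of its underside. Not part of the work.
- mould: Wooden mould half with ribs on top, 60 x 200 x 34 mm, lying loose on the bench on the desk's +x side. Origin at the centre of its underside, long along its y. Not part of the work.
Things that resemble listed ones, but are neither listed nor needed, are in the scene too. There is more than one size of the bowl; the one meant has the size given above.

How it is judged (in metres and radians):
On the way, in this order (a step that is already met when the one before it is completed fails the run):
1. the rocker's raised end is pressed all the way down (over 0.50 rad of 0.56) (value of joint rocker above 0.5 rad), for 0.1 s.
2. the bar key is pushed fully down (over 8 mm of 10) (value of joint key above 0.008 m), for 0.1 s.
3. the round button is pressed fully in (over 6 mm of 8) (value of joint start above 0.006 m), for 0.05 s.
At the end, for the whole second after the job is handed in: The rocker is on (over 0.50 rad), the bar key is down (over 8 mm), the round button has come back out (less than 2 mm in), the mushroom is out, and the tumbler, bowl and mould stand upright within 20 mm of where they began (value of joint rocker above 0.5 rad and value of joint key above 0.008 m and value of joint each of start, stop below 0.002 m and distance of each of tumbler, bowl, mould from where it was at the start of the episode below 0.02 m and angle between each of tumbler, bowl, mould's own z axis and vertical below 0.2 rad); the robot touches nothing.
It fails at once if the bar key is pressed (over 4 mm) while the rocker is not on (value of joint key above 0.004 m and value of joint rocker below 0.48 rad).
It fails at once if the round button is pressed (over 3 mm) while the rocker is not on or the bar key is not down (value of joint start above 0.003 m and (value of joint rocker below 0.48 rad or value of joint key below 0.0075 m)).
It fails at once if the mushroom button is pressed (over 2 mm) (value of joint stop above 0.002 m).
It fails at once if the tumbler, the bowl or the mould is lifted, carried, pushed away (over 20 mm) or tipped (distance of any of tumbler, bowl, mould from where it was at the start of the episode above 0.02 m or height (world z) of any of tumbler, bowl, mould above 0.015 m or angle between any of tumbler, bowl, mould's own z axis and vertical above 0.35 rad).
It also fails if it takes over 48 s, if anything falls off the work surface, if the arm or the gripper's body presses on something with over 40 N, if the wrist force passes 120 N, or if a joint passes its speed limit or range.

## Working session

There is one attempt and no reset: what is moved stays moved. The work goes in short steps, Python scripts to look and compute and a tool call to move; the robot and the scene stay as the last step left them, time stands still between calls to the robot, and variables do not carry over. Pictures are saved under pics/ and viewed, about 8 in all and at most 12, crops included, and the job is handed in when it is done.

Besides the shell and the picture viewer there is one more tool, called after "Call:" by a JSON object that holds its "name" and its "arguments". play_rows: Moves the arm, as the interface text tells. Its arguments: {"type":"object","properties":{"commands":{"type":"array"},"gripper":{"type":"number"}},"required":["commands"]}

```bash
mkdir -p pics; ls
python3 - <<'E'
from rig import *
import cv2,numpy as np
s=read_state();print(s)
for n in("scene","side"):
    c=capture(n);np.savez(n+'.npz',**c);cv2.imwrite(f'pics/{n}.png',c['frame'][:,:,::-1]);print(c['mtx'],c['dist_coeffs'],c['cam_to_world'])
E
```

```text
pics
{'time_s': 0.0, 'joint_positions': array([ 5.34262005e+01,  3.02787040e+01,  8.21548499e+01,  5.12187958e-05,
        6.76879969e+01, -1.02277049e+01]), 'qvel': array([-0.17410286,  0.00503589,  0.09822035,  0.04684253, -0.01141475,
        0.06861418]), 'tau': array([-1.31009187e-05, -4.40034413e+01, -1.76597017e+01,  6.32761046e-02,
        5.81085496e-02, -1.56963183e-04]), 'position': array([0.27691309, 0.55950674, 0.21888296]), 'tcp_rot': array([[ 4.43791257e-01, -1.26475261e-03, -8.96129299e-01],
       [ 8.96127760e-01, -1.70323085e-03,  4.43792899e-01],
       [-2.08760329e-03, -9.99997750e-01,  3.77500961e-04]]), 'force': array([-0.13243901, -0.08312957, -0.58349595]), 'moment': array([ 0.0574761 , -0.00807693, -0.01153064]), 'opening': 1.0022816127941523}
[[604.83259531   0.         317.45034633]
 [  0.         604.83259531 253.2303864 ]
 [  0.           0.           1.        ]] [-0.10511087  0.          0.          0.          0.        ] [[-0.80284388  0.46586684 -0.37203468  1.08318732]
 [ 0.59611272  0.63727077 -0.48840106  0.64464046]
 [ 0.00955697 -0.6138844  -0.78933808  1.02910498]
 [ 0.          0.          0.          1.        ]]
[[560.83154236   0.         308.05798872]
 [  0.         560.83154236 245.42945759]
 [  0.           0.           1.        ]] [-0.10643257  0.          0.          0.          0.        ] [[ 0.82973365 -0.26043321  0.49367664  0.07403538]
 [-0.55814397 -0.39374496  0.73036992 -0.79906463]
 [ 0.00417011 -0.88155513 -0.47206267  0.63854668]
 [ 0.          0.          0.          1.        ]]
```

View pics/scene.png

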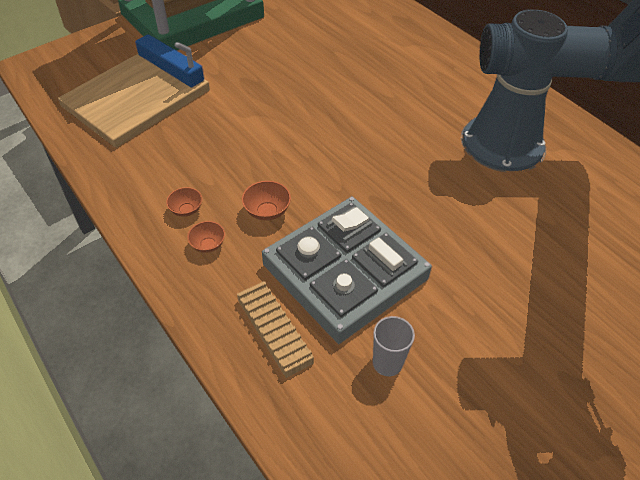

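View pics/side.png

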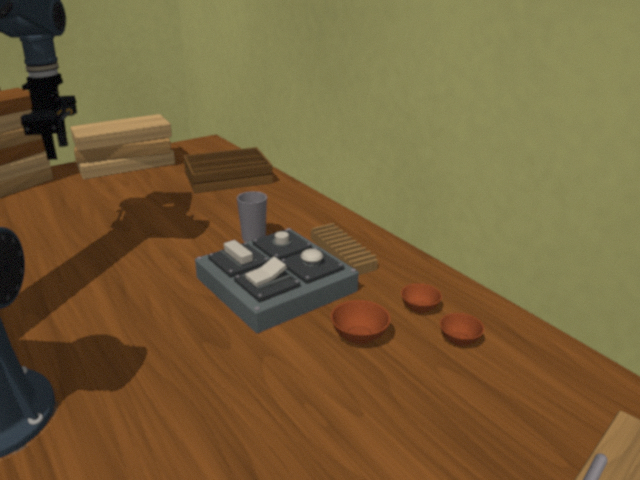

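The scene view shows the desk with the rocker at (350,218), the bar key at (385,253), the mushroom at (308,246) and the flat round button at (344,283). The side view agrees: rocker (266,271), key (238,252), mushroom (312,256), button (282,238). The mushroom is the only thing that could be taken for the start button: it is wider and domed. Next I measure.

```bash
cat > h.py <<'E'
import numpy as np,cv2
def ray(c,px):
    p=cv2.undistortPoints(np.float64(px).reshape(-1,1,2),c['mtx'],c['dist_coeffs'])[:,0]
    T=c['cam_to_world'];d=np.c_[p,np.ones(len(p))]@T[:3,:3].T
    return T[:3,3],d
def plane(c,px,z):
    o,d=ray(c,px);return o+d*((z-o[2])/d[:,2])[:,None]
def cloud(c,m):
    v,u=np.nonzero(m&(c['depth']>0));o,d=ray(c,np.c_[u,v]);return np.c_[u,v],o+d*c['depth'][v,u][:,None]
E
python3 - <<'E'
from h import *
for n,roi in(("scene",(255,190,440,340)),("side",(190,220,365,330))):
    c=dict(np.load(n+'.npz'));f=c['frame'].astype(int)
    m=np.zeros(f.shape[:2],bool);x0,y0,x1,y1=roi;m[y0:y1,x0:x1]=1
    w=m&(f.min(2)>140)&(f.max(2)-f.min(2)<50)
    k,l,st,ce=cv2.connectedComponentsWithStats(w.astype(np.uint8))
    print(n)
    for i in range(1,k):
        if st[i,4]<40: continue
        px,P=cloud(c,l==i);zt=np.percentile(P[:,2],90)
        t=P[:,2]>zt-.006
        r=cv2.minAreaRect(np.float32(P[t,:2]*1000))
        print(ce[i].round(),st[i,4],'ztop %.4f'%zt,P[t].mean(0).round(4),'rect',np.round(r[0],1),np.round(r[1],1),round(r[2],1))
    # desk side: unit/case top cloud
    px,P=cloud(c,m)
    t=(P[:,2]>.044)&(P[:,2]<.067)
    r=cv2.minAreaRect(np.float32(P[t,:2]*1000));print('desk',r)
c=dict(np.load('scene.npz'));cv2.imwrite('pics/crop.png',cv2.resize(c['frame'][190:345,255:440,::-1],None,fx=4,fy=3.8,interpolation=2))
E
```

```text
scene
[356. 217.] 554 ztop 0.0903 [0.5491 0.0267 0.0899] rect [547.4  26.3] [27.5 42.1] 5.3
[383. 251.] 450 ztop 0.0862 [0.525  0.1367 0.0842] rect [524.2 135.5] [28.8 73.4] 3.5
[308. 245.] 290 ztop 0.0899 [0.6402 0.0325 0.0875] rect [639.5  31.8] [36.7 38.5] 22.2
[393. 286.] 341 ztop 0.0534 [0.549  0.1925 0.051 ] rect [561.2 192.1] [214.6  23.5] 1.1
[344. 279.] 154 ztop 0.0852 [0.6344 0.1409 0.083 ] rect [634.1 140.6] [27.6 27.8] 59.1
[378. 326.] 45 ztop 0.1125 [0.665  0.2725 0.1104] rect [662.6 272.5] [47.9 10.8] 28.1
desk ((582.6885375976562, 76.063720703125), (252.81674194335938, 447.77392578125), 2.85823392868042)
side
[281. 235.] 52 ztop 0.0843 [0.6344 0.1347 0.0828] rect [634.7 136.1] [27.8 22.7] 29.3
[237. 248.] 199 ztop 0.0859 [0.5239 0.1284 0.0844] rect [524.7 130.7] [24.8 73. ] 2.1
[311. 255.] 158 ztop 0.0899 [0.6355 0.0201 0.0876] rect [635.5  21. ] [27.7 33.1] 25.3
[266. 270.] 419 ztop 0.0915 [0.5507 0.0211 0.0899] rect [550.2  21.7] [40.6 24. ] 87.0
desk ((583.5450439453125, 66.37771606445312), (253.8606719970703, 471.8635559082031), 3.4436192512512207)
```

View pics/crop.png

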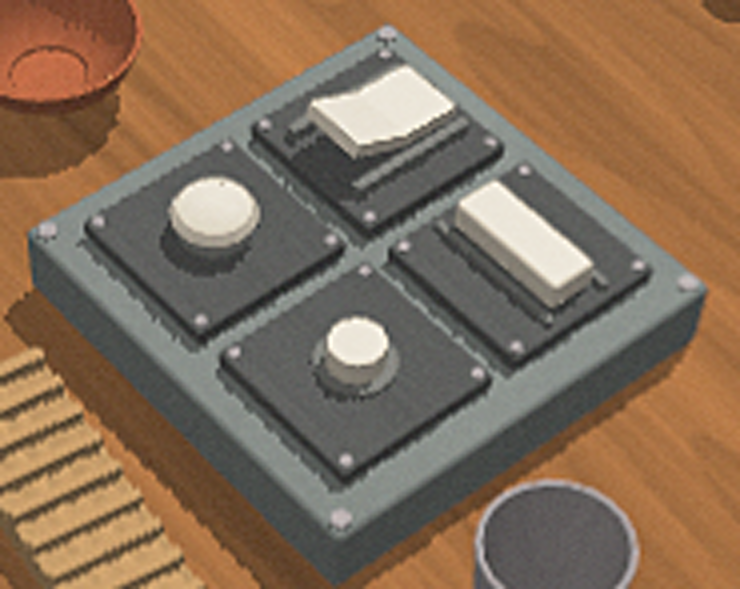

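The crop confirms the choice. The rocker is a V with its raised end towards world +x, the key is a plain bar, and the start button is the narrow flat one with a collar at crop (357,350). The mushroom is the wide dome at crop (214,212). The desk's yaw is about 3°, and its +x lies along world +x. I close the fingers and move above the raised end.

Call:
{"name": "play_rows", "arguments": {"commands": [[[0.03,-0.055,0],[0,0,0.1]],[[0.06,-0.11,0],[0,0,0.2]],[[0.09,-0.165,0],[0,0,0.3]],[[0.12,-0.22,0],[0,0,0.4]],[[0.15,-0.275,0],[0,0,0.513]],[[0.18,-0.33,0],[0,0,0.513]],[[0.21,-0.385,0],[0,0,0.513]],[[0.24,-0.44,0],[0,0,0.513]],[[0.26,-0.495,0],[0,0,0.513]],[[0.275,-0.5375,0],[0,0,0.513]]], "gripper": 0}}

```text
time_s: 1.35
position: [0.553, 0.02, 0.2195]
tcp_rot: [[-0.051, -0.0, -0.999], [0.999, -0.0, -0.051], [-0.0, -1.0, 0.0]]
force: [0.3, 1.9, 0.5]
opening: 0.015
```

Call:
{"name": "play_rows", "arguments": {"commands": [[[0,0,-0.03],[0,0,0]],[[0,0,-0.06],[0,0,0]],[[0,0,-0.06],[0,0,0]],[[0,0,-0.06],[0,0,0]]]}}

```text
time_s: 1.85
position: [0.5528, 0.0227, 0.1605]
tcp_rot: [[-0.053, 0.001, -0.999], [0.999, -0.0, -0.053], [-0.0, -1.0, -0.001]]
force: [-0.6, -0.2, 0.7]
opening: 0.006
```

Run:
```python
from rig import *
import cv2,numpy as np
s=read_state();print(s['time_s'],s['position'],s['tcp_rot'].round(3),s['force'],s['opening'])
c=capture('side');d=capture('scene')
a=cv2.resize(c['frame'][180:340,160:380],(400,291));b=cv2.resize(d['frame'][150:350,240:450],(400,381))
cv2.imwrite('pics/a.png',np.hstack([np.pad(a,((0,90),(0,0),(0,0))),b])[:,:,::-1])
```

```text
1.85 [0.55281821 0.02266237 0.1604762 ] [[-0.053  0.001 -0.999]
 [ 0.999 -0.    -0.053]
 [-0.    -1.    -0.001]] [-0.58203871 -0.21615864  0.73746989] 0.006452979305857034
```

View pics/a.png

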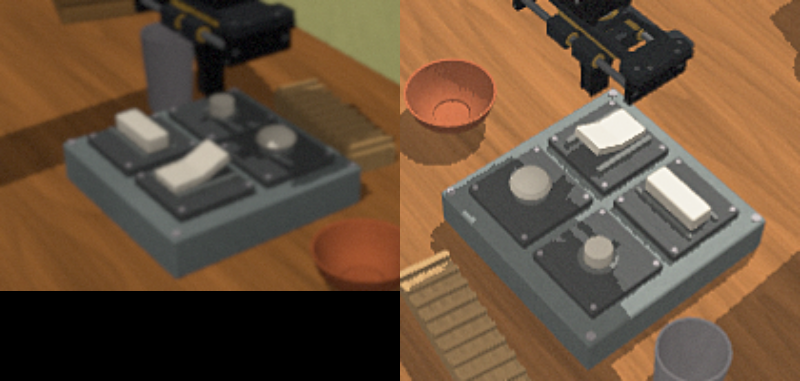

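The fingers stand above the rocker in both views. I press down.

Call:
{"name": "play_rows", "arguments": {"commands": [[[0,0,-0.02],[0,0,0]],[[0,0,-0.035],[0,0,0]],[[0,0,-0.042],[0,0,0]],[[0,0,-0.047],[0,0,0]],[[0,0,-0.051],[0,0,0]],[[0,0,-0.054],[0,0,0]],[[0,0,-0.056],[0,0,0]],[[0,0,-0.058],[0,0,0]],[[0,0,-0.058],[0,0,0]]]}}

```text
time_s: 3.08
position: [0.5523, 0.0226, 0.1018]
tcp_rot: [[-0.053, -0.0, -0.999], [0.999, 0.0, -0.053], [0.0, -1.0, 0.0]]
force: [0.0, -0.5, 0.4]
opening: 0.003
```

Call:
{"name": "play_rows", "arguments": {"commands": [[[0,0,-0.001],[0,0,0]],[[0,0,-0.002],[0,0,0]],[[0,0,-0.002],[0,0,0]]]}}

```text
time_s: 3.45
position: [0.5523, 0.0226, 0.0998]
tcp_rot: [[-0.053, -0.0, -0.999], [0.999, 0.0, -0.053], [0.0, -1.0, 0.0]]
force: [0.6, 0.2, 0.1]
opening: 0.003
```

```bash
cat > look.py <<'E'
from rig import *
import cv2,numpy as np,sys
s=read_state();print(s['time_s'],s['position'],s['force'])
c=capture('side');d=capture('scene')
a=cv2.resize(c['frame'][190:330,185:365],(400,311),interpolation=2);b=cv2.resize(d['frame'][180:350,250:440],(400,358),interpolation=2)
cv2.imwrite(sys.argv[1],np.hstack([np.pad(a,((0,47),(0,0),(0,0))),b])[:,:,::-1])
E
python3 look.py pics/b.png
```

```text
3.45 [0.55227107 0.02260021 0.09979481] [0.60456085 0.19231317 0.12607643]
```

View pics/b.png

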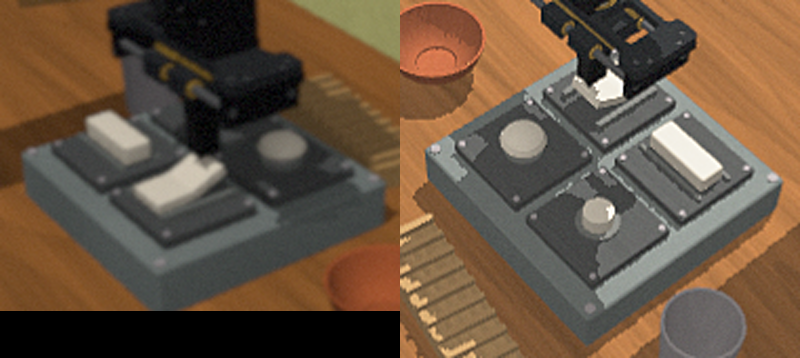

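Run:
```python
from rig import *
from h import *
s=read_state();p=s['position'];R=s['tcp_rot'];out=[]
tips=[p+R@np.array([dx,.025,dz]) for dx in(-.015,.015) for dz in(-.0095,.0095)]
for n,(u,v) in(("side",(235,225)),("scene",(300,180))):
    c=capture(n);T=np.linalg.inv(c['cam_to_world'])
    q,_=cv2.projectPoints(np.array(tips),cv2.Rodrigues(T[:3,:3])[0],T[:3,3],c['mtx'],c['dist_coeffs']);q=q[:,0];print(n,q.round(0).tolist())
    im=cv2.resize(c['frame'][v:v+75,u:u+75],(400,400),interpolation=2)
    im=cv2.convertScaleAbs(im,alpha=1.6,beta=20)
    for a in q: cv2.circle(im,tuple(int(t) for t in (a-[u,v])*400/75),3,(255,0,0),-1)
    # rocker cloud
    f=c['frame'].astype(int);o=np.load(n+'.npz')
    m=np.zeros(f.shape[:2],bool);m[v:v+75,u:u+75]=1
    w=m&(f.min(2)>110)&(f.max(2)-f.min(2)<50)
    px,P=cloud(c,w);g=(abs(P[:,0]-.528)<.045)&(abs(P[:,1]-.022)<.03)&(P[:,2]>.072);P=P[g]
    for x in np.arange(.49,.57,.01):
        k=abs(P[:,0]-x)<.005
        if k.sum()>3: print(round(x,3),k.sum(),P[k,2].mean().round(4),P[k,1].min().round(3),P[k,1].max().round(3))
    out.append(im)
cv2.imwrite('pics/c.png',np.hstack(out)[:,:,::-1])
```

```text
side [[284.0, 272.0], [276.0, 275.0], [275.0, 266.0], [267.0, 269.0]]
0.49 21 0.0761 -0.003 0.037
0.5 75 0.078 -0.002 0.04
0.51 65 0.0789 -0.003 0.041
0.52 65 0.0791 -0.001 0.041
0.53 71 0.0801 -0.001 0.04
0.54 86 0.0844 -0.0 0.042
0.55 76 0.0885 0.0 0.043
0.56 28 0.0914 -0.001 0.018
scene [[332.0, 223.0], [338.0, 219.0], [341.0, 232.0], [348.0, 227.0]]
0.52 34 0.0792 0.01 0.05
0.53 47 0.0803 0.015 0.052
0.54 42 0.0853 0.019 0.05
0.55 41 0.0894 0.012 0.052
0.56 92 0.0914 0.001 0.047
```

View pics/c.png

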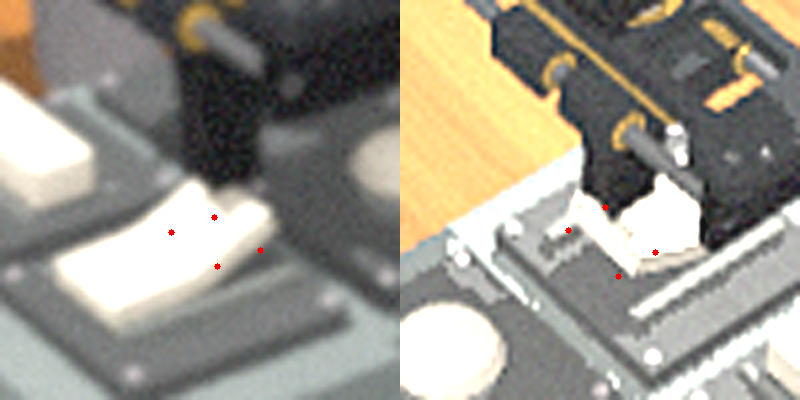

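Run:
```python
from rig import *
from h import *
for n,(u,v) in(("side",(235,225)),("scene",(300,180))):
    c=capture(n);f=c['frame'].astype(int)
    m=np.zeros(f.shape[:2],bool);m[v-40:v+75,u:u+85]=1
    px,P=cloud(c,m&(f.max(2)<60))
    g=(P[:,2]>.08)&(abs(P[:,0]-.55)<.13)&(abs(P[:,1]-.02)<.13);P=P[g]
    print(n)
    for z in np.arange(.08,.19,.008):
        k=abs(P[:,2]-z)<.004
        if k.sum()>2: print(round(z,3),k.sum(),P[k].min(0).round(3)[:2],P[k].max(0).round(3)[:2],P[k].mean(0).round(3)[:2])
```

```text
side
0.104 16 [0.542 0.008] [0.568 0.025] [0.555 0.013]
0.112 56 [0.542 0.007] [0.565 0.028] [0.55  0.014]
0.12 47 [0.542 0.008] [0.565 0.027] [0.551 0.013]
0.128 53 [0.541 0.006] [0.564 0.029] [0.549 0.014]
0.136 51 [0.541 0.004] [0.562 0.03 ] [0.548 0.013]
0.144 56 [0.541 0.003] [0.561 0.031] [0.548 0.012]
0.152 48 [0.54  0.002] [0.559 0.029] [0.547 0.012]
0.16 19 [0.542 0.   ] [0.55  0.013] [0.544 0.005]
0.168 3 [ 0.543 -0.01 ] [0.552 0.005] [ 0.546 -0.001]
0.176 177 [ 0.512 -0.071] [0.595 0.102] [ 0.545 -0.021]
0.184 297 [ 0.512 -0.071] [0.595 0.1  ] [ 0.54  -0.015]
scene
0.104 5 [0.56  0.015] [0.563 0.032] [0.561 0.024]
0.112 35 [0.542 0.015] [0.564 0.035] [0.556 0.028]
0.12 32 [0.546 0.016] [0.564 0.035] [0.558 0.027]
0.128 28 [0.549 0.014] [0.564 0.035] [0.559 0.028]
0.136 16 [0.54  0.017] [0.567 0.036] [0.559 0.031]
0.144 7 [0.545 0.034] [0.563 0.038] [0.556 0.037]
0.176 74 [ 0.517 -0.06 ] [0.593 0.112] [0.566 0.057]
0.184 174 [ 0.517 -0.06 ] [0.595 0.113] [0.568 0.052]
```

The depth clouds put the real fingertips at z≈0.100, level with the reported TCP rather than 25 mm below it. The body at 0.173 agrees. So the rocker is still untouched, and I treat the tip as lying at the TCP and descend guided by force.

Call:
{"name": "play_rows", "arguments": {"commands": [[[0,0,-0.004],[0,0,0]],[[0,0,-0.008],[0,0,0]],[[0,0,-0.011],[0,0,0]],[[0,0,-0.013],[0,0,0]],[[0,0,-0.015],[0,0,0]],[[0,0,-0.017],[0,0,0]]]}}

```text
time_s: 4.5
position: [0.5527, 0.0224, 0.083]
tcp_rot: [[-0.053, 0.001, -0.999], [0.999, -0.001, -0.053], [-0.001, -1.0, -0.001]]
force: [2.1, -0.0, 3.6]
opening: 0.006
```

Contact of about 4 N: the rocker is turning. I continue.

Call:
{"name": "play_rows", "arguments": {"commands": [[[0,0,-0.002],[0,0,0]],[[0,0,-0.004],[0,0,0]],[[0,0,-0.006],[0,0,0]],[[0,0,-0.007],[0,0,0]],[[0,0,-0.007],[0,0,0]]]}}

```text
time_s: 5.12
position: [0.553, 0.0224, 0.0761]
tcp_rot: [[-0.053, 0.001, -0.999], [0.999, -0.0, -0.053], [-0.0, -1.0, -0.001]]
force: [2.2, -0.2, 5.2]
opening: 0.005
```

Call:
{"name": "play_rows", "arguments": {"commands": [[[0,0,-0.001],[0,0,0]],[[0,0,-0.002],[0,0,0]],[[0,0,-0.002],[0,0,0]]]}}

```text
time_s: 5.5
position: [0.5533, 0.0225, 0.0752]
tcp_rot: [[-0.053, 0.002, -0.999], [0.999, -0.0, -0.053], [-0.0, -1.0, -0.002]]
force: [1.4, 0.1, 12.6]
opening: 0.006
```

Call:
{"name": "play_rows", "arguments": {"commands": [[[0,0,-0.0015],[0,0,0]],[[0,0,-0.0015],[0,0,0]]]}}

```text
time_s: 5.75
position: [0.5533, 0.0225, 0.075]
tcp_rot: [[-0.053, 0.003, -0.999], [0.999, -0.001, -0.053], [-0.001, -1.0, -0.003]]
force: [0.1, 0.7, 21.0]
opening: 0.007
```

Call:
{"name": "play_rows", "arguments": {"commands": [[[0,0,0.02],[0,0,0]],[[0,0,0.04],[0,0,0]],[[0,0,0.04],[0,0,0]],[[-0.015,0.055,0.04],[0,0,0]],[[-0.028,0.11,0.04],[0,0,0]],[[-0.028,0.11,0.04],[0,0,0]],[[-0.028,0.11,0.04],[0,0,0]]]}}

```text
time_s: 6.62
position: [0.5231, 0.1325, 0.1112]
tcp_rot: [[-0.054, -0.003, -0.999], [0.999, -0.001, -0.054], [-0.0, -1.0, 0.003]]
force: [0.6, 0.0, 0.6]
opening: 0.001
```

```bash
cat > prof.py <<'E'
from rig import *
from h import *
import sys
c=capture('side');f=c['frame'].astype(int)
px,P=cloud(c,(f.min(2)>100)&(f.max(2)-f.min(2)<50))
g=(abs(P[:,0]-.528)<.045)&(abs(P[:,1]-.022)<.03)&(P[:,2]>.072);Q=P[g]
for x in np.arange(.49,.57,.01):
    k=abs(Q[:,0]-x)<.005
    if k.sum()>3: print('rocker',round(x,3),k.sum(),Q[k,2].mean().round(4))
for n,p in dict(key=(.524,.133),start=(.634,.1385),stop=(.638,.027)).items():
    k=(np.hypot(*(P[:,:2]-p).T)<.02)&(P[:,2]>.068)
    if k.sum(): print(n,k.sum(),'ztop',np.percentile(P[k,2],[70,90]).round(4))
E
python3 prof.py; python3 look.py pics/d.png
```

```text
rocker 0.5 82 0.0922
rocker 0.51 50 0.0901
rocker 0.52 48 0.0849
rocker 0.53 51 0.08
rocker 0.54 55 0.0783
rocker 0.55 62 0.0777
rocker 0.56 62 0.0773
key 151 ztop [0.0846 0.0856]
start 38 ztop [0.0834 0.0843]
stop 171 ztop [0.0882 0.0897]
6.675 [0.52374788 0.13187171 0.11143803] [-0.04485129 -0.89517901  0.50189992]
```

View pics/d.png

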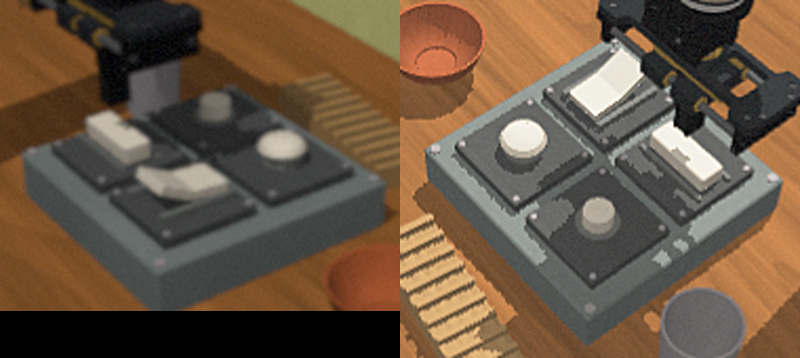

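The rocker's right half now lies level at 0.0775, so it is fully on. The fingers are over the key at (690,115) in the right panel. I press the key.

Call:
{"name": "play_rows", "arguments": {"commands": [[[0,0,-0.015],[0,0,0]],[[0,0,-0.022],[0,0,0]],[[0,0,-0.026],[0,0,0]],[[0,0,-0.029],[0,0,0]],[[0,0,-0.032],[0,0,0]],[[0,0,-0.035],[0,0,0]],[[0,0,-0.0375],[0,0,0]],[[0,0,-0.039],[0,0,0]],[[0,0,-0.039],[0,0,0]]]}}

```text
time_s: 7.9
position: [0.5244, 0.1326, 0.0733]
tcp_rot: [[-0.053, 0.0, -0.999], [0.999, -0.0, -0.053], [-0.0, -1.0, -0.0]]
force: [-0.7, -0.4, 4.2]
opening: 0.004
```

Call:
{"name": "play_rows", "arguments": {"commands": [[[0,0,-0.001],[0,0,0]],[[0,0,-0.002],[0,0,0]],[[0,0,-0.003],[0,0,0]],[[0,0,-0.003],[0,0,0]]]}}

```text
time_s: 8.4
position: [0.5245, 0.1326, 0.0715]
tcp_rot: [[-0.053, 0.001, -0.999], [0.999, -0.0, -0.053], [-0.0, -1.0, -0.001]]
force: [-3.3, -0.4, 13.2]
opening: 0.003
```

Call:
{"name": "play_rows", "arguments": {"commands": [[[0,0,-0.0015],[0,0,0]],[[0,0,-0.0015],[0,0,0]]]}}

```text
time_s: 8.65
position: [0.5245, 0.1326, 0.0713]
tcp_rot: [[-0.053, 0.001, -0.999], [0.999, -0.0, -0.053], [-0.0, -1.0, -0.001]]
force: [-4.2, -2.3, 22.4]
opening: 0.007
```

Call:
{"name": "play_rows", "arguments": {"commands": [[[0,0,0.02],[0,0,0]],[[0,0,0.045],[0,0,0]],[[0,0,0.045],[0,0,0]],[[0.055,0.003,0.045],[0,0,0]],[[0.11,0.006,0.045],[0,0,0]],[[0.11,0.006,0.045],[0,0,0]],[[0.11,0.006,0.045],[0,0,0]]]}}

```text
time_s: 9.52
position: [0.6325, 0.1385, 0.1118]
tcp_rot: [[-0.053, -0.004, -0.999], [0.999, -0.0, -0.053], [0.0, -1.0, 0.004]]
force: [0.9, 1.2, 0.6]
opening: 0.008
```

```bash
python3 prof.py; python3 look.py pics/e.png
```

```text
rocker 0.5 82 0.0924
rocker 0.51 47 0.0905
rocker 0.52 50 0.0848
rocker 0.53 47 0.0802
rocker 0.54 64 0.0786
rocker 0.55 57 0.0778
rocker 0.56 61 0.0773
key 129 ztop [0.0752 0.0762]
start 130 ztop [0.0823 0.0836]
stop 175 ztop [0.0883 0.0898]
9.575 [0.63202058 0.13862366 0.11209021] [-0.25434973  0.63216037  0.06690397]
```

View pics/e.png

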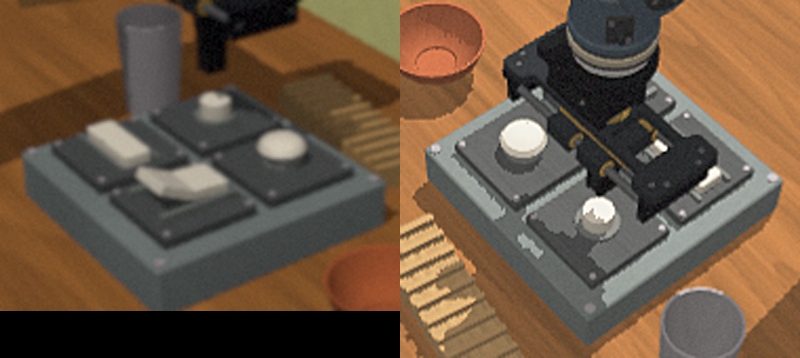

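The key's top has fallen by about 10 mm, to 0.075, and the fingers are over the round button. I press it.

Call:
{"name": "play_rows", "arguments": {"commands": [[[0,0,-0.015],[0,0,0]],[[0,0,-0.024],[0,0,0]],[[0,0,-0.029],[0,0,0]],[[0,0,-0.033],[0,0,0]],[[0,0,-0.036],[0,0,0]],[[0,0,-0.038],[0,0,0]],[[0,0,-0.04],[0,0,0]],[[0,0,-0.04],[0,0,0]]]}}

```text
time_s: 10.68
position: [0.6343, 0.1386, 0.0742]
tcp_rot: [[-0.053, 0.0, -0.999], [0.999, -0.0, -0.053], [-0.0, -1.0, -0.0]]
force: [-1.8, 0.2, 4.5]
opening: 0.002
```

Call:
{"name": "play_rows", "arguments": {"commands": [[[0,0,-0.001],[0,0,0]],[[0,0,-0.002],[0,0,0]],[[0,0,-0.003],[0,0,0]],[[0,0,-0.004],[0,0,0]],[[0,0,-0.004],[0,0,0]]]}}

```text
time_s: 11.3
position: [0.6343, 0.1386, 0.0716]
tcp_rot: [[-0.053, 0.0, -0.999], [0.999, -0.0, -0.053], [-0.0, -1.0, -0.0]]
force: [-4.9, -0.1, 13.6]
opening: 0.004
```

Call:
{"name": "play_rows", "arguments": {"commands": [[[0,0,-0.0015],[0,0,0]],[[0,0,-0.0015],[0,0,0]]]}}

```text
time_s: 11.55
position: [0.6343, 0.1386, 0.0715]
tcp_rot: [[-0.054, 0.001, -0.999], [0.999, -0.0, -0.054], [-0.0, -1.0, -0.001]]
force: [-6.5, -0.8, 19.0]
opening: 0.003
```

Call:
{"name": "play_rows", "arguments": {"commands": [[[0,0,0.02],[0,0,0]],[[0,0,0.06],[0,0,0]],[[0,0,0.11],[0,0,0]],[[0,0,0.15],[0,0,0]],[[0,0,0.15],[0,0,0]],[[0,0,0.15],[0,0,0]],[[0,0,0.15],[0,0,0]]]}}

```text
time_s: 12.42
position: [0.6332, 0.1385, 0.2163]
tcp_rot: [[-0.053, -0.004, -0.999], [0.999, -0.0, -0.053], [0.0, -1.0, 0.004]]
force: [-0.6, 0.2, 0.7]
opening: 0.006
```

```bash
python3 prof.py; python3 look.py pics/f.png
```

```text
rocker 0.5 85 0.0924
rocker 0.51 45 0.0904
rocker 0.52 46 0.085
rocker 0.53 47 0.0802
rocker 0.54 63 0.0784
rocker 0.55 62 0.0778
rocker 0.56 59 0.077
key 133 ztop [0.0752 0.0758]
start 134 ztop [0.0825 0.0839]
stop 178 ztop [0.0883 0.0897]
12.475 [0.6333212  0.13851144 0.21634548] [-0.17549451 -0.71418408 -1.07685342]
```

View pics/f.png

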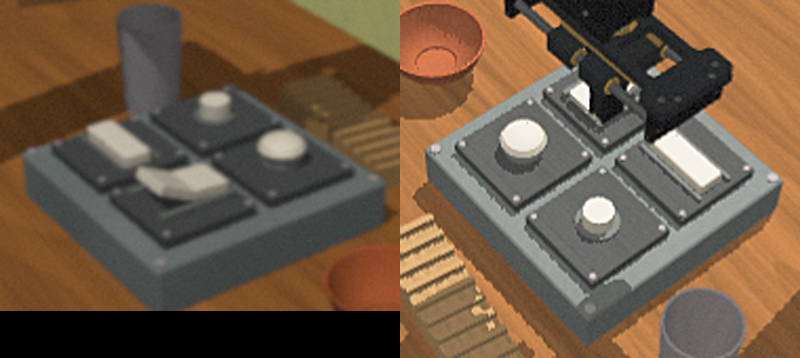

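The picture shows the rocker on, the key down, the start button back out, the mushroom out and the loose things unmoved. I hand in.

```bash
python3 -c "
from rig import *
print(hand_in())"
```

```text
the job is handed in; nothing more can be done
None
```

With the fingers shut, I pressed the rocker's raised end, then the bar key, then the flat round button, each against its stop (19–22 N), and lifted clear. I handed in at about 12.5 s; no verdict was given.

Last checks, by side-camera depth:
- **Rocker:** its pressed half lies almost level, at about 0.0775 m.
- **Bar key:** its top is at 0.075 m, about 10 mm lower than before.
- **Round button:** it is back out at about 0.083 m.
- **Mushroom button:** its height did not change (0.0897 m), and the fingers never went over it.
- **Tumbler, bowl and mould:** they look unmoved in the pictures. I did not measure them.

**Disagreement with the brief:** the fingertips turned out to be about level with the reported TCP, not 25 mm ahead of it. My first descent therefore stopped about 10 mm above the rocker. I found this from the depth images and corrected for it. At the key's and the round button's stops the TCP read about 2.5 mm below the stated 74 mm, so the offset is only approximate.

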